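Level and steady a rocking lab stand with its two levelling screws

TASK

The heavy H-base support stand with the filter funnel does not stand firm: its two front levelling screws are wound up unevenly, so that it leans forward or rocks. Turn the screws by their black knobs until the rod stands plumb and all four feet bear firmly on the bench, each carrying its share of the weight, so that the base no longer rocks. Work gently: do not lean hard on the stand, tip it or push it about, leave the beaker and the dish under it where they are, and let go at the end.

Things in the scene. Friction and masses are not known exactly. Their poses are not given: they have to be found in the camera images.
- stand: Loose grey lab stand, about 2.8 kg, H-shaped base: two legs 34 mm wide along its x, at y = +-100 mm, top face at z = 42 mm; crossbar with a 12 mm steel rod, 450 mm high, at x = +50 mm, ring and glass funnel behind the rod. Front (-x) faces the robot. Four feet at x, y = +-100 mm. Origin midway between the feet, level with the undersides of the rear feet; z along the rod: plumb when z is vertical.
- left_knob (a point): Point on the axis of the left (+y) levelling screw, fixed to the stand at (-100, +100, 57) mm: the middle of the knob when the front foot is exactly as low as the rear feet. The knob is a black fluted cylinder 34 mm across, 22 mm high, axis along z; it sits higher than this point by as much as the screw is wound up (0.6 to 5.4 mm at first) and goes down as the screw does.
- right_knob (a point): The same for the right (-y) levelling screw, at (-100, -100, 57) mm of the stand. The two screws are wound up by different amounts, and by how much is not measured, nor is the height of the feet. From the top of a knob to the underside of its foot it is 68 mm.
- left_lug (a point): Centre of the top face of the left front lug (34 mm wide, z = 34 mm), under the knob; the screw is threaded through it. Turning the knob clockwise seen from above lowers the screw and its foot by 1 mm per radian (6.3 mm a turn), counterclockwise raises it. Friction about 0.04 N m, more under load; it stays where it is left. Room below the knob: 12 mm at the level setting.
- right_lug (a point): The same on the right front lug, same thread. The front foot, 24 mm across, is the rubber lower end of the screw and turns with it. The weight lies 30 mm behind the middle of the stand, so if one front foot is shorter than the other it hangs clear; pressing its corner down with 3.5 to 4.5 N rocks the base over until that foot touches (a front corner gives 0.1 mm per newton before that).
- left_rear (a point): Underside of the left rear foot (fixed, rubber, 24 mm across), at (+100, +100, 0) mm of the stand. All feet are soft: under its share (4.5 N in front, 9 N behind) a foot squashes 0.2 to 0.4 mm. From a hanging front foot's first touch, 0.65 mm more of its screw's travel gives it its fair share; some 1.3 mm takes all the load off the other front foot, which then hangs instead.
- right_rear (a point): Underside of the right rear foot, at (+100, -100, 0) mm of the stand, the same as the left one.
- beaker: Empty glass beaker, 60 mm across and 75 mm high, standing on the bench between the rear legs under the funnel; origin at the centre of its underside. Not to be disturbed.
- dish_mid (a point): Centre, half-way up, of a closed glass dish, 60 mm across and 14 mm high, lying on the bench between the front legs. Not to be disturbed.

How it is judged:
By the outcome, as a careful person would: the job done as asked, in the order asked, and still so for the second after the job is handed in, with the robot touching nothing.
It also fails if it takes over 72 s, if anything falls off the work surface, if the arm or the gripper's body presses on something with over 40 N, if the wrist force passes 120 N, or if a joint passes its speed limit or range.

ROBOT

A 6-joint arm with a two-finger parallel gripper is mounted at the origin on the work surface. World frame = base frame: x ahead of the robot, y to its left, z up, the work surface at z = 0. Lengths are in m, angles in rad, forces in N, time in s.
With the tool pointing down it reaches from about 0.375 to 0.9 m from the base axis. Payload 3.1 kg.
Tool frame: the origin (TCP) lies midway between the tips of the shut fingers; the grasp point (between the pads) lies 19 mm behind it (arm.grip_point_offset is the distance from the TCP to the grasp point, in m); z points along the fingers, y is the line along which they close (so a half turn about z gives the same grasp; the last joint's range is limited). The gripper opens to 85 mm and grips with 20 to 120 N. Pads are 22 mm wide; open, the fingers measure 114 mm over their backs; the gripper's body (76 mm by 85 mm) begins 54 mm behind the grasp point. The pads swing forward as they close: fully open they stand 13 mm farther back than shut.
Start: joints at [1.161, 0.527, 1.433, -0, 1.181, -0.178], TCP at [0.143, 0.608, 0.231] pointing down, gripper open.
Joint ranges: [-3.08, 3.08], [-0.75, 2.2], [0.22, 2.44], [-1.43, 4.57], [0, 2.65], [-2.85, 2.85]. Speed limits (rad/s): [2.79, 2.79, 3.14, 3.14, 3.14, 3.14].

INTERFACE

Orientations are given as a unit quaternion [w, x, y, z].
In Python, from cell import arm, camera, workorder, find_in, trace gives the robot as it stands. The module is installed in compiled form; this text tells all that it offers.
- The arm moves only by the tool play_rows, never from a script. Its argument "plan" is a list of rows, each a list of 5 numbers: the closure in counts, from 0 (fully open) to 255 (shut), then the shift along the tool's x, y, z in m, then the turn about the tool's z in rad. A call has 1 to 8 rows; each row shifts and turns the commanded pose from where the row before left it, along the tool's axes as they then stand; what a row does not reach is not made up. A row lasts 1/10 s, in which the tool goes at most 50 mm and 8.59 degrees, less where a joint would pass 70% of its speed; a pose out of reach is approached as far as the arm can. A call with a gripper value outside its range is refused whole. The fingers move at their own pace and stop on an object; the grip force is fixed at half the most. Time passes only in rows, so rows that do not move let the fingers close. It gives the time, the measured TCP pose, the force, the opening and the grip force at its end, in the units of the state.
- arm.sense(): the state, without advancing time (a new reading comes with each control period).
- camera(name): name is "scene" or "top" or "wrist"; returns a dict with "image" (384x512x3 uint8, red, green, blue), "fx", "fy", "cx", "cy" (pixels), "eye" and "orientation" of the camera in the world. Camera axes: x right, y down, z forward; pixel columns grow to the right and rows downward; lengths in m; the calibration is good to about 2 mm. A picture is of the moment at which its call begins. There is no depth.
- workorder.sign_off(): hands the job in; it is judged then, once.
Trained networks look in the newest picture that a camera, given by its name, has taken for a name from the list of things; names that differ only in an ending like _2 or _b are one class to them, and where a whole thing is asked for, a point or a joint stands for the part that bears it (a point fixed in the world has none). Each returns a list of dicts, best first, with "p" (0 to 1); they miss things now and then, are a little off and sometimes report something else, mostly with a low value. They report only what shows in the picture. A call takes as long as a camera call.
- find_in(label, camera): "xyz" ([x, y, z] in m, in the coordinates of the camera as it stood for that picture, good to about 4 mm: the middle of the surface that is visible of it).
- trace(label, camera): "region" (384x512 bool, what is visible of it).
The state is a dict: "time": time; "q": joint angles; "qd": joint speeds; "joint_efforts": joint torques, N m; "eef_pos": TCP position; "eef_rot": TCP orientation; "wrist_force": force on the tool from outside, world axes, zero at the start; "moment": the same for the moment, N m; "width": finger opening in m; "grip_force": force on a finger pad.
Only numpy, scipy, OpenCV 4.12 (cv2) and the standard library are available. Lean on these libraries where they do the work, as an engineer would, in place of code of your own. Each camera call takes 0.05 s, during which the arm holds its last target. There are 200 camera calls.

## Working session

There is one attempt and no reset: what is moved stays moved. The work goes in short steps, Python scripts to look and compute and a tool call to move; the robot and the scene stay as the last step left them, time stands still between calls to the robot, and variables do not carry over. Pictures are saved under pics/ and viewed, at most 10 in all, crops included, and the job is handed in when it is done.

Besides the shell and the picture viewer there is one more tool, called after "Call:" as name([rows], argument=value, ...), one row to a line, values as JSON. play_rows: Moves the arm, as the interface text tells. Its arguments: {"type":"object","properties":{"plan":{"type":"array","items":{"type":"array","items":{"type":"number"}}}},"required":["plan"]}

```bash
mkdir -p pics
cat > h.py <<'E'
from cell import arm, camera, workorder, find_in, trace
import numpy as np, cv2
from scipy.spatial.transform import Rotation as R
def rot(q): return R.from_quat([q[1],q[2],q[3],q[0]]).as_matrix()
def shot(n,f=None):
    c=camera(n)
    if f: cv2.imwrite('pics/'+f,c['image'][:,:,::-1])
    return c
def world(c,p): return np.array(c['eye'])+rot(c['orientation'])@np.array(p)
def proj(c,P):
    p=(np.atleast_2d(P)-c['eye'])@rot(c['orientation'])
    return np.c_[c['fx']*p[:,0]/p[:,2]+c['cx'],c['fy']*p[:,1]/p[:,2]+c['cy']]
E
python3 - <<'E'
from h import *
np.set_printoptions(precision=4,suppress=True)
for n in ['top','scene']:
    c=shot(n,n+'0.png'); print(n,c['eye'],c['orientation'],c['fx'])
    for l in ['stand','left_knob','right_knob','left_lug','left_rear','right_rear','beaker','dish_mid']:
        for d in find_in(l,n)[:3]: print(l,round(d['p'],2),world(c,d['xyz']),proj(c,world(c,d['xyz'])))
s=arm.sense();print(s)
E
```

```text
top [0.4891 0.0468 0.8192] [ 0.0588 -0.6969  0.7115 -0.0682] 437.41581766623835
stand 0.89 [0.6413 0.1037 0.0411] [[213.6049 178.26  ]]
left_knob 0.72 [0.6367 0.1016 0.0423] [[214.7266 180.628 ]]
right_knob 0.88 [0.6411 0.1029 0.0458] [[213.8216 177.8401]]
left_lug 0.63 [0.6383 0.1022 0.0523] [[213.9344 178.6873]]
left_rear 0.93 [0.6381 0.1051 0.0453] [[212.6497 179.5621]]
right_rear 0.79 [0.6365 0.0996 0.0442] [[215.7474 180.5102]]
beaker 0.91 [0.7286 0.0946 0.0422] [[218.2009 131.6023]]
dish_mid 0.64 [0.524  0.1084 0.0167] [[212.3683 244.2105]]
dish_mid 0.53 [0.6437 0.1035 0.0421] [[213.6313 176.8741]]
scene [0.916  0.4658 0.4313] [-0.1451  0.2602  0.8466 -0.4409] 413.0471966508738
stand 0.68 [0.652  0.1116 0.0475] [[261.0264 236.5422]]
left_knob 0.6 [0.65   0.1134 0.0423] [[262.8332 239.5116]]
right_knob 0.85 [0.6473 0.1112 0.043 ] [[263.4334 237.56  ]]
left_lug 0.61 [0.6465 0.1108 0.0454] [[263.7952 235.9163]]
left_rear 0.85 [0.6485 0.1129 0.0471] [[263.5671 236.3217]]
right_rear 0.79 [0.6541 0.1145 0.0451] [[260.9026 239.5171]]
beaker 0.91 [0.7209 0.1144 0.0491] [[219.7833 255.7936]]
beaker 0.3 [0.6495 0.1131 0.0475] [[263.0829 236.4554]]
dish_mid 0.66 [0.5313 0.1162 0.0176] [[324.3755 224.5808]]
{'time': 0.9, 'q': array([ 1.1615,  0.5275,  1.4327,  0.    ,  1.1814, -0.1785]), 'qd': array([ 0.0013,  0.0008, -0.0002, -0.0005, -0.0011, -0.0002]), 'joint_efforts': array([  0.0002, -44.2309, -17.8423,  -0.0002,   0.0008,   0.    ]), 'eef_pos': array([0.1429, 0.6084, 0.2313]), 'eef_rot': array([-0.    ,  0.1151,  0.9933,  0.    ]), 'wrist_force': array([ 0.3768, -0.3807,  0.2436]), 'moment': array([-0.025 ,  0.0154, -0.0023]), 'grip_force': 0.0, 'width': 0.0857785371586912}
```

View pics/top0.png

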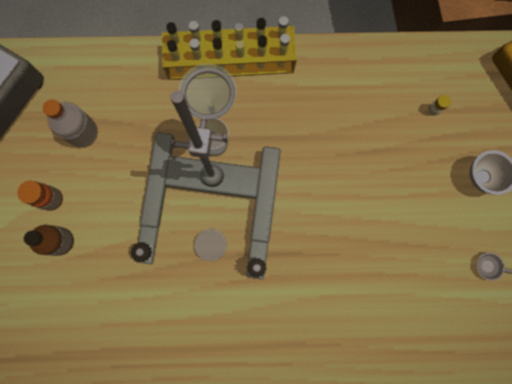

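View pics/scene0.png

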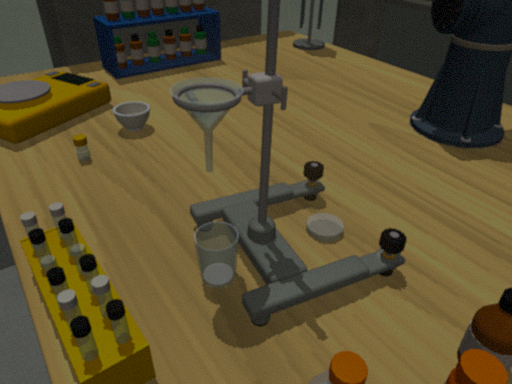

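```bash
cat >> h.py <<'E'
def ray(c,uv,z):
    d=rot(c['orientation'])@np.array([(uv[0]-c['cx'])/c['fx'],(uv[1]-c['cy'])/c['fy'],1])
    e=np.array(c['eye']); return e+d*(z-e[2])/d[2]
def dark(c,uv,r,th=45):
    im=c['image'].max(2).astype(float); v,u=np.mgrid[:im.shape[0],:im.shape[1]]
    m=((im<th)&(np.hypot(u-uv[0],v-uv[1])<r)).astype(np.uint8)
    n,l,s,cc=cv2.connectedComponentsWithStats(m); k=1+np.argmax(s[1:,4])
    (x,y),rr=cv2.minEnclosingCircle(np.argwhere(l==k)[:,::-1].astype(np.float32))
    return s[k],(x,y),rr
E
python3 - <<'E'
from h import *
np.set_printoptions(precision=4,suppress=True)
c=shot('top')
for uv in [(141,252),(257,267)]:
    s,p,r=dark(c,uv,16); print(s,p,r,ray(c,p,.07))
im=c['image'][220:300,110:290]; cv2.imwrite('pics/cr.png',cv2.resize(im[:,:,::-1],None,fx=4.4,fy=4.4,interpolation=2))
w=shot('wrist'); s=arm.sense()
print(w['eye']-s['eef_pos'],w['orientation'],rot(s['eef_rot']).T@(w['eye']-s['eef_pos']),rot(s['eef_rot']).T@rot(w['orientation']),w['fx'],w['fy'],w['cx'],w['cy'])
E
```

```text
[132 243  19  18 117] (140.76153564453125, 252.06922912597656) 9.238819122314453 [0.5112 0.2251 0.07  ]
[250 260   4   4   7] (251.5, 261.5) 2.12142014503479 [0.4914 0.0386 0.07  ]
[-0.082   0.0188  0.1427] [0.1281 0.7737 0.6119 0.1025] [ 0.0841 -0.0005 -0.1427] [[-0.0015 -0.9462 -0.3237]
 [ 1.     -0.002   0.0013]
 [-0.0019 -0.3237  0.9462]] 277.162166709697 277.162166709697 256.6327559483876 194.08050443933956
```

View pics/cr.png

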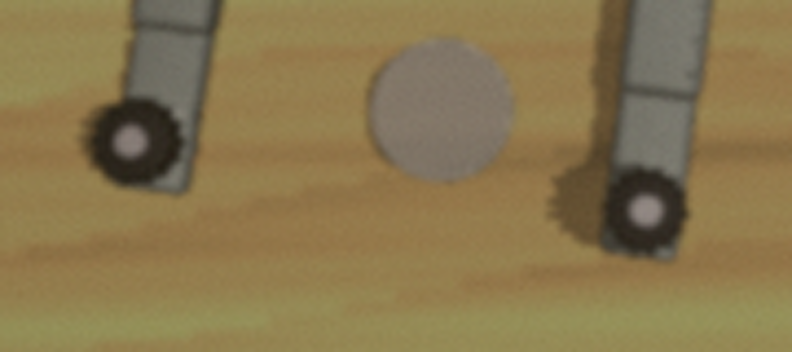

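Call:
play_rows([
  [255,-0.036,-0.023,0,0],
  [255,-0.037,-0.024,0,0],
  [255,-0.037,-0.024,0,0],
  [255,-0.037,-0.024,0,0],
  [255,-0.037,-0.024,0,0],
  [255,-0.037,-0.024,0,0],
  [255,-0.037,-0.024,0,0],
  [255,-0.037,-0.024,0,0],
])

```text
time: 1.8
eef_pos: [0.3876, 0.3537, 0.2316]
eef_rot: [0.0, 0.115, 0.993, 0.0]
wrist_force: [0.9, 0.5, -0.9]
width: 0.0001
grip_force: 0.0
```

Call:
play_rows([
  [255,-0.037,-0.024,0.02,0],
  [255,-0.037,-0.024,0.02,0],
  [255,-0.037,-0.024,0.02,0],
  [255,-0.037,-0.024,0.01,0],
  [255,0,0,0,0],
])

```text
time: 2.3
eef_pos: [0.5127, 0.2238, 0.16]
eef_rot: [0.001, 0.118, 0.993, -0.0]
wrist_force: [0.1, -0.0, -0.1]
width: -0.0002
grip_force: 0.0
```

Run:
```python
from h import *
np.set_printoptions(precision=4,suppress=True)
w=shot('wrist','w1.png'); s=arm.sense(); c=shot('top')
print(s['time'],s['q'],s['eef_pos'],s['eef_rot'],s['wrist_force'],s['moment'])
L=ray(c,(140.0,251.8),.07);Rr=ray(c,(256.6,267.7),.07);print(L,Rr,np.linalg.norm(L-Rr),np.arctan2(*(L-Rr)[[1,0]])-np.pi/2)
print(proj(w,[L,Rr]))
```

```text
2.35 [ 0.2159  0.5325  1.6707 -0.0001  0.9387 -1.1193] [0.5104 0.2255 0.1605] [-0.0002  0.1175  0.9931 -0.0001] [-0.6114 -0.4987 -0.6788] [0.0057 0.0362 0.0039]
[0.5116 0.2264 0.07  ] [0.481  0.0302 0.07  ] 0.19857764725350727 -0.1551054556602116
[[259.515  196.9722]
 [ 41.7896 214.1406]]
```

View pics/w1.png

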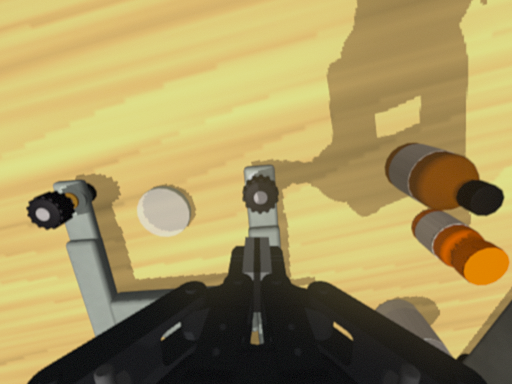

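Call:
play_rows([
  [255,-0.033,0.0033,0.03,0],
  [255,-0.033,0.0033,0.03,0],
  [255,0,0,0.04,0],
  [255,0,0,0.013,0],
  [255,0,0,0.0045,0],
  [255,0,0,0,0],
  [255,0,0,0,0],
])

```text
time: 3.1
eef_pos: [0.5747, 0.2199, 0.0457]
eef_rot: [0.001, 0.115, 0.993, 0.0]
wrist_force: [0.2, -0.9, 0.9]
width: -0.0003
grip_force: 0.0
```

Call:
play_rows([
  [255,0,0,0.0004,0],
  [255,0,0,0.0004,0],
  [255,0,0,0.0004,0],
  [255,0,0,0,0],
])

```text
time: 3.5
eef_pos: [0.5744, 0.219, 0.043]
eef_rot: [0.0, 0.115, 0.993, 0.0]
wrist_force: [0.4, -0.4, 0.2]
width: -0.0001
grip_force: 0.0
```

```bash
cat >> h.py <<'E'
def rd(n=4):
    P=[];F=[]
    for _ in range(n):
        camera('wrist'); s=arm.sense(); P.append(s['eef_pos']);F.append(s['wrist_force'])
    P=np.array(P)*1e3;F=np.array(F)
    print('t',round(s['time'],2),'pos',P.mean(0).round(2),'z',P[:,2].round(2),'Fz',F[:,2].round(2),'F',F.mean(0).round(2),'M',s['moment'].round(3),'q6',round(s['q'][5],3),'w',round(s['width']*1e3,2))
E
python3 -c "
from h import *
rd(5)"
```

```text
t 3.75 pos [574.32 218.95  42.67] z [42.84 42.74 42.64 42.58 42.54] Fz [ 0.54  0.56 -0.91  0.17  0.23] F [ 0.31 -0.08  0.12] M [ 0.015  0.018 -0.003] q6 -1.157 w -0.25
```

Call:
play_rows([
  [255,0,0,0.0005,0],
  [255,0,0,0.0005,0],
  [255,0,0,0,0],
  [255,0,0,0,0],
])

```text
time: 4.15
eef_pos: [0.5742, 0.219, 0.0415]
eef_rot: [-0.0, 0.115, 0.993, -0.0]
wrist_force: [0.0, -0.8, -0.0]
width: -0.0007
grip_force: 0.0
```

```bash
python3 -c "
from h import *
rd(3)"
```

```text
t 4.3 pos [574.3  219.02  41.59] z [41.56 41.6  41.6 ] Fz [ 0.75  0.36 -0.48] F [0.19 0.31 0.21] M [-0.028  0.027  0.043] q6 -1.157 w 0.13
```

Call:
play_rows([
  [255,0,0,0.0005,0],
  [255,0,0,0.0005,0],
  [255,0,0,0,0],
  [255,0,0,0,0],
  [255,0,0,0,0],
])

```text
time: 4.8
eef_pos: [0.5743, 0.219, 0.0406]
eef_rot: [-0.0, 0.115, 0.993, 0.0]
wrist_force: [0.4, -0.1, 0.3]
width: 0.0004
grip_force: 0.0
```

```bash
python3 -c "
from h import *
rd(3)"
```

```text
t 4.95 pos [574.31 219.01  40.63] z [40.63 40.64 40.63] Fz [1.06 1.04 0.25] F [-0.13 -0.14  0.78] M [ 0.014 -0.021  0.022] q6 -1.157 w -0.11
```

Call:
play_rows([
  [255,0,0,0.0003,0],
  [255,0,0,0.0003,0],
  [255,0,0,0,0],
  [255,0,0,0,0],
])

```text
time: 5.35
eef_pos: [0.5743, 0.219, 0.04]
eef_rot: [-0.0, 0.115, 0.993, -0.0]
wrist_force: [-0.7, -0.3, -0.5]
width: 0.0001
grip_force: 0.0
```

```bash
python3 -c "
from h import *
rd(3)"
```

```text
t 5.5 pos [574.29 219.01  40.01] z [40.01 40.02 40.02] Fz [-0.12  1.   -0.54] F [ 0.17 -0.12  0.12] M [-0.015  0.009 -0.025] q6 -1.157 w -0.32
```

Call:
play_rows([
  [255,0,0,0.0004,0],
  [255,0,0,0.0004,0],
  [255,0,0,0,0],
  [255,0,0,0,0],
])

```text
time: 5.9
eef_pos: [0.5743, 0.219, 0.0393]
eef_rot: [0.0, 0.115, 0.993, -0.0]
wrist_force: [0.1, 0.3, 0.7]
width: -0.0
grip_force: 0.3
```

```bash
python3 -c "
from h import *
rd(2)"
```

```text
t 6.0 pos [574.32 219.01  39.28] z [39.28 39.27] Fz [ 0.75 -0.35] F [-0.16  0.44  0.2 ] M [-0.02   0.026  0.001] q6 -1.157 w 0.08
```

Call:
play_rows([
  [255,0,0,0.0003,0],
  [255,0,0,0.0002,0],
  [255,0,0,0,0],
  [255,0,0,0,0],
])

```text
time: 6.4
eef_pos: [0.5743, 0.219, 0.039]
eef_rot: [0.0, 0.115, 0.993, 0.0]
wrist_force: [-0.8, -0.0, 5.2]
width: 0.0
grip_force: 2.5
```

```bash
python3 -c "
from h import *
rd(3)"
```

```text
t 6.55 pos [574.34 219.05  39.05] z [39.07 39.04 39.05] Fz [4.71 5.39 5.8 ] F [-1.44 -0.58  5.3 ] M [-0.053  0.2    0.043] q6 -1.157 w 0.19
```

Call:
play_rows([
  [255,0,0,-0.018,0],
  [255,0,0,-0.02,0],
  [255,0.0316,0.0011,0,0],
  [255,0.0316,0.0011,0,0],
  [255,0,0,0.006,0],
  [255,0,0,0,0],
  [255,0,0,0,0],
  [255,0,0,0,0],
])

```text
time: 7.35
eef_pos: [0.5148, 0.2355, 0.0706]
eef_rot: [0.001, 0.115, 0.993, 0.0]
wrist_force: [1.0, 0.1, -0.9]
width: 0.0002
grip_force: 0.0
```

```bash
python3 -c "
from h import *
rd(2)"
```

```text
t 7.45 pos [514.54 235.41  70.67] z [70.66 70.68] Fz [-0.35  0.21] F [ 0.43 -0.04 -0.07] M [-0.017 -0.027 -0.001] q6 -1.108 w 0.12
```

Call:
play_rows([
  [255,0,0,0.0004,0],
  [255,0,0,0.0004,0],
  [255,0,0,0,0],
  [255,0,0,0,0],
  [255,0,0,0,0],
])

```text
time: 7.95
eef_pos: [0.5133, 0.2356, 0.0699]
eef_rot: [0.0, 0.115, 0.993, -0.0]
wrist_force: [0.6, -0.7, 0.8]
width: -0.0001
grip_force: 0.0
```

```bash
python3 -c "
from h import *
rd(2)"
```

```text
t 8.05 pos [513.28 235.64  69.95] z [69.94 69.95] Fz [-0.11 -0.37] F [ 0.41  0.1  -0.24] M [ 0.034  0.002 -0.031] q6 -1.107 w -0.19
```

Call:
play_rows([
  [255,0,0,0.0004,0],
  [255,0,0,0.0004,0],
  [255,0,0,0,0],
  [255,0,0,0,0],
])

```text
time: 8.45
eef_pos: [0.5132, 0.2356, 0.0691]
eef_rot: [-0.0, 0.115, 0.993, -0.0]
wrist_force: [0.2, 0.3, -0.7]
width: -0.0003
grip_force: 0.0
```

```bash
python3 -c "
from h import *
rd(2)"
```

```text
t 8.55 pos [513.26 235.62  69.09] z [69.08 69.09] Fz [-0.31 -0.73] F [ 0.68 -0.38 -0.52] M [0.024 0.012 0.013] q6 -1.107 w 0.11
```

Call:
play_rows([
  [255,0,0,0.0004,0],
  [255,0,0,0.0003,0],
  [255,0,0,0,0],
  [255,0,0,0,0],
])

```text
time: 8.95
eef_pos: [0.5133, 0.2356, 0.0684]
eef_rot: [-0.0, 0.115, 0.993, -0.0]
wrist_force: [-0.5, -0.1, -0.3]
width: 0.0
grip_force: 0.0
```

```bash
python3 -c "
from h import *
rd(2)"
```

```text
t 9.05 pos [513.29 235.61  68.41] z [68.4  68.43] Fz [0.02 0.02] F [-0.4   0.5   0.02] M [-0.003  0.015  0.007] q6 -1.107 w -0.09
```

Call:
play_rows([
  [255,0,0,0.0004,0],
  [255,0,0,0,0],
  [255,0,0,0,0],
  [255,0,0,0,0],
])

```text
time: 9.45
eef_pos: [0.5133, 0.2356, 0.068]
eef_rot: [0.0, 0.115, 0.993, 0.0]
wrist_force: [-0.4, 0.7, 1.0]
width: -0.0003
grip_force: 0.2
```

```bash
python3 -c "
from h import *
rd(2)"
```

```text
t 9.55 pos [513.31 235.62  68.04] z [68.04 68.05] Fz [-0.06  0.81] F [0.15 0.29 0.37] M [-0.016 -0.027  0.018] q6 -1.107 w 0.16
```

Call:
play_rows([
  [255,0,0,0.0003,0],
  [255,0,0,0,0],
  [255,0,0,0,0],
  [255,0,0,0,0],
])

```text
time: 9.95
eef_pos: [0.5134, 0.2357, 0.0679]
eef_rot: [0.0, 0.115, 0.993, 0.0]
wrist_force: [-0.7, -0.4, 2.8]
width: 0.0003
grip_force: 1.4
```

```bash
python3 -c "
from h import *
rd(3)"
```

```text
t 10.1 pos [513.35 235.65  67.88] z [67.9  67.87 67.86] Fz [3.63 2.14 3.13] F [-0.58 -0.15  2.96] M [0.021 0.075 0.04 ] q6 -1.107 w -0.29
```

Call:
play_rows([
  [255,0,0,-0.01,0],
  [255,-0.0033,-0.0434,0,0],
  [255,-0.0033,-0.0434,0,0],
  [255,-0.0033,-0.0434,0,0],
  [255,-0.0033,-0.0435,0,0],
  [255,-0.0033,-0.0435,0.003,0],
  [255,0,0,0.004,0],
  [255,0,0,0,0],
])

```text
time: 10.9
eef_pos: [0.4795, 0.0195, 0.0706]
eef_rot: [-0.0, 0.117, 0.993, 0.0]
wrist_force: [0.2, 0.3, -0.6]
width: 0.0001
grip_force: 0.0
```

Call:
play_rows([
  [255,0,0,0,0],
  [255,0,0,0,0],
  [255,0,0,0,0],
])

```text
time: 11.2
eef_pos: [0.4798, 0.0217, 0.0708]
eef_rot: [0.0, 0.114, 0.993, 0.0]
wrist_force: [-0.8, 0.6, -0.0]
width: -0.0003
grip_force: 0.0
```

```bash
python3 -c "
from h import *
rd(2)"
```

```text
t 11.3 pos [479.76  21.46  70.82] z [70.83 70.81] Fz [-0.99 -0.13] F [ 0.6   0.56 -0.56] M [-0.048 -0.023  0.036] q6 -1.531 w 0.17
```

Call:
play_rows([
  [255,0,0,0.0004,0],
  [255,0,0,0.0004,0],
  [255,0,0,0,0],
  [255,0,0,0,0],
])

```text
time: 11.7
eef_pos: [0.4797, 0.0204, 0.0699]
eef_rot: [-0.0, 0.115, 0.993, -0.0]
wrist_force: [0.2, 0.8, -0.6]
width: -0.0004
grip_force: 0.0
```

```bash
python3 -c "
from h import *
rd(2)"
```

```text
t 11.8 pos [479.64  20.33  69.9 ] z [69.9  69.91] Fz [0.43 0.07] F [ 0.32 -0.1   0.25] M [ 0.009 -0.023 -0.004] q6 -1.531 w -0.24
```

Call:
play_rows([
  [255,0,0,0.0004,0],
  [255,0,0,0.0003,0],
  [255,0,0,0,0],
  [255,0,0,0,0],
])

```text
time: 12.2
eef_pos: [0.4797, 0.0204, 0.0692]
eef_rot: [0.0, 0.115, 0.993, -0.0]
wrist_force: [-0.1, 0.7, 1.0]
width: 0.0
grip_force: 0.0
```

```bash
python3 -c "
from h import *
rd(2)"
```

```text
t 12.3 pos [479.64  20.38  69.21] z [69.2  69.22] Fz [ 0.21 -0.4 ] F [ 0.37 -0.08 -0.1 ] M [0.027 0.008 0.016] q6 -1.531 w 0.01
```

Call:
play_rows([
  [255,0,0,0.0003,0],
  [255,0,0,0.0003,0],
  [255,0,0,0,0],
  [255,0,0,0,0],
])

```text
time: 12.7
eef_pos: [0.4797, 0.0204, 0.0686]
eef_rot: [0.0, 0.115, 0.993, 0.0]
wrist_force: [-0.5, 0.4, -1.0]
width: 0.0002
grip_force: 0.0
```

```bash
python3 -c "
from h import *
rd(2)"
```

```text
t 12.8 pos [479.64  20.4   68.6 ] z [68.58 68.61] Fz [-0.7   0.63] F [ 0.19 -0.22 -0.03] M [0.022 0.101 0.038] q6 -1.531 w -0.01
```

Call:
play_rows([
  [255,0,0,0.0004,0],
  [255,0,0,0,0],
  [255,0,0,0,0],
  [255,0,0,0,0],
])

```text
time: 13.2
eef_pos: [0.4797, 0.0204, 0.0683]
eef_rot: [0.0, 0.115, 0.993, -0.0]
wrist_force: [-0.4, 0.2, 1.4]
width: 0.0004
grip_force: 0.7
```

```bash
python3 -c "
from h import *
rd(2)"
```

```text
t 13.3 pos [479.69  20.39  68.28] z [68.28 68.27] Fz [0.12 1.  ] F [-0.9   0.16  0.56] M [-0.049 -0.007 -0.01 ] q6 -1.531 w -0.41
```

Call:
play_rows([
  [255,0,0,0.0003,0],
  [255,0,0,0,0],
  [255,0,0,0,0],
  [255,0,0,0,0],
])

```text
time: 13.7
eef_pos: [0.4797, 0.0204, 0.0681]
eef_rot: [0.0, 0.115, 0.993, -0.0]
wrist_force: [0.2, -0.7, 4.7]
width: 0.0001
grip_force: 2.5
```

```bash
python3 -c "
from h import *
rd(2)"
```

```text
t 13.8 pos [479.74  20.35  68.09] z [68.1  68.09] Fz [5.38 4.84] F [-1.41 -0.59  5.11] M [-0.06   0.09   0.019] q6 -1.531 w 0.0
```

Call:
play_rows([
  [255,0,0,-0.012,0],
  [0,0.001,0.0098,0,0],
  [0,0,0,0,-0.13],
  [0,0,0,0,-0.13],
  [0,0,0,0,-0.13],
  [0,0,0,0,-0.13],
  [0,0,0,0,-0.13],
  [0,0,0,0,-0.13],
])

```text
time: 14.6
eef_pos: [0.4809, 0.0309, 0.0799]
eef_rot: [0.0, -0.274, 0.962, 0.0]
wrist_force: [0.4, -0.7, -0.1]
width: 0.0856
grip_force: 0.0
```

Call:
play_rows([
  [0,0,0,0,0],
  [0,0,0,0,0],
  [0,0,0,0,0],
])

```text
time: 14.9
eef_pos: [0.4809, 0.0304, 0.0799]
eef_rot: [0.0, -0.27, 0.963, 0.0]
wrist_force: [-1.0, -0.5, 0.6]
width: 0.0856
grip_force: 0.0
```

Run:
```python
from h import *
np.set_printoptions(precision=4,suppress=True)
rd(2)
w=shot('wrist'); s=arm.sense()
print(s['eef_pos'],proj(w,[s['eef_pos'],[.481,.0302,.068]]), s['eef_rot'])
im=w['image'][130:330,130:390]; cv2.imwrite('pics/w2.png',cv2.resize(im[:,:,::-1],None,fx=3,fy=3,interpolation=2))
```

```text
t 15.0 pos [480.91  30.33  79.9 ] z [79.91 79.89] Fz [0.15 0.57] F [0.49 0.13 0.36] M [ 0.022  0.029 -0.032] q6 -2.289 w 85.29
[0.4809 0.0302 0.0799] [[256.3314 250.9429]
 [256.1883 241.1284]] [ 0.     -0.2708  0.9626 -0.    ]
```

View pics/w2.png

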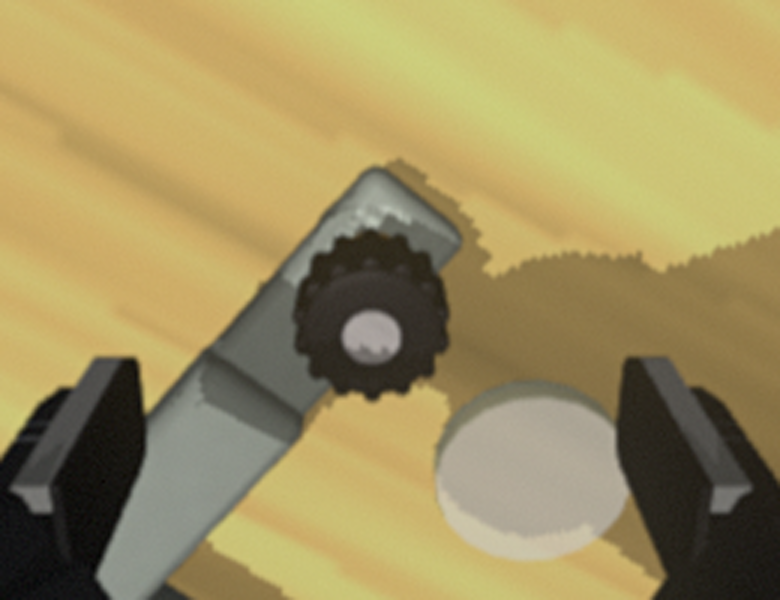

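Call:
play_rows([
  [0,-0.0006,-0.0016,0.015,0],
  [0,0,0,0.015,0],
  [0,0,0,0.01,0],
  [0,0,0,0,0],
  [0,0,0,0,0],
  [80,0,0,0,0],
  [100,0,0,0,0],
  [110,0,0,0,0],
])

```text
time: 15.85
eef_pos: [0.4826, 0.0291, 0.0404]
eef_rot: [0.0, -0.271, 0.963, -0.0]
wrist_force: [-0.9, 0.1, -0.5]
width: 0.0489
grip_force: 0.0
```

Run:
```python
from h import *
np.set_printoptions(precision=4,suppress=True)
rd(2)
w=shot('wrist'); s=arm.sense()
print(s['eef_pos'],proj(w,[s['eef_pos']]))
im=w['image'][130:330,130:390]; cv2.imwrite('pics/w3.png',cv2.resize(im[:,:,::-1],None,fx=3,fy=3,interpolation=2))
```

```text
t 15.95 pos [482.49  29.09  40.27] z [40.32 40.23] Fz [0.47 0.94] F [-0.26  0.13  0.71] M [-0.078  0.034  0.012] q6 -2.292 w 48.32
[0.4824 0.0291 0.0402] [[256.4633 250.8225]]
```

View pics/w3.png

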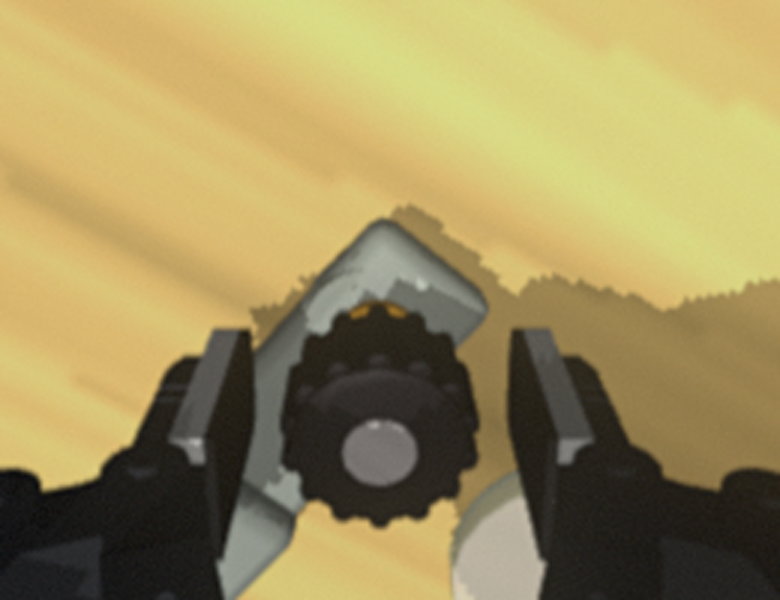

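Call:
play_rows([
  [140,0,-0.0002,0,0],
  [255,0,0,0,0],
  [255,0,0,0,0],
  [255,0,0,0,0],
  [255,0,0,0,0],
])

```text
time: 16.5
eef_pos: [0.4826, 0.0288, 0.0402]
eef_rot: [0.0, -0.271, 0.963, -0.0]
wrist_force: [-0.6, -2.5, 5.6]
width: 0.0323
grip_force: 59.1
```

```bash
python3 -c "
from h import *
rd(3)"
```

```text
t 16.65 pos [482.57  28.79  40.15] z [40.15 40.14 40.17] Fz [5.54 5.55 5.65] F [-0.95 -1.25  5.58] M [-0.384  0.111 -0.006] q6 -2.292 w 32.27
```

Call:
play_rows([
  [255,0,0,-0.0003,0],
  [255,-3e-05,-3e-05,0,0.1],
  [255,-3e-05,-2e-05,0,0.14],
  [255,-4e-05,-1e-05,0,0.14],
  [255,-4e-05,0,0,0.14],
  [255,-4e-05,0,0,0.14],
  [255,0,0,0,0],
  [255,0,0,0,0],
])

```text
time: 17.45
eef_pos: [0.4826, 0.0293, 0.0401]
eef_rot: [0.0, 0.054, 0.999, 0.0]
wrist_force: [0.4, 0.7, 1.3]
width: 0.0327
grip_force: 59.3
```

```bash
python3 -c "
from h import *
rd(3)"
```

```text
t 17.6 pos [482.63  29.25  40.14] z [40.14 40.13 40.15] Fz [2.01 2.72 2.37] F [0.39 1.55 2.37] M [ 0.785 -0.209  0.023] q6 -1.633 w 32.4
```

Call:
play_rows([
  [255,-4e-05,1e-05,0,0.15],
  [255,-4e-05,1e-05,0,0.15],
  [255,-4e-05,2e-05,0,0.15],
  [255,-4e-05,3e-05,0,0.15],
  [255,-3e-05,3e-05,0,0.15],
  [255,-3e-05,4e-05,0,0.15],
  [255,0,0,0,0],
])

```text
time: 18.3
eef_pos: [0.4835, 0.0295, 0.0401]
eef_rot: [0.001, 0.484, 0.875, 0.001]
wrist_force: [0.9, 3.5, -0.1]
width: 0.0321
grip_force: 59.4
```

```bash
python3 -c "
from h import *
rd(2)"
```

```text
t 18.4 pos [483.43  29.42  40.1 ] z [40.1 40.1] Fz [-1.15 -1.33] F [ 1.26  4.82 -1.24] M [ 1.523 -1.028 -0.036] q6 -0.735 w 32.54
```

Call:
play_rows([
  [110,0,0,0,0],
  [110,0,0,0,0],
  [110,0,0,0,0],
])

```text
time: 18.7
eef_pos: [0.4824, 0.0286, 0.0401]
eef_rot: [-0.0, 0.484, 0.875, -0.0]
wrist_force: [-0.6, -0.1, 0.6]
width: 0.0481
grip_force: 0.0
```

```bash
cat >> h.py <<'E'
def disc(ztop=.0678):
    w=camera('wrist'); s=arm.sense(); Rt=rot(s['eef_rot']); e=np.array(s['eef_pos'])
    p0=proj(w,[[e[0],e[1],ztop]])[0]
    im=w['image'].astype(int); v,u=np.mgrid[:384,:512]
    m=((np.hypot(u-p0[0],v-p0[1])<16)&(im.max(2)>75)&(im.max(2)-im.min(2)<35)).astype(np.uint8)
    n,l,st,cc=cv2.connectedComponentsWithStats(m); 
    if n<2: print('none',p0); return
    k=1+np.argmax(st[1:,4]); pw=ray(w,cc[k],ztop)
    print('disc',cc[k].round(1),st[k],'pred',p0.round(1),'off tool mm',((pw-e)@Rt*1e3)[:2].round(2),'world',(pw*1e3).round(1))
E
python3 -c "
from h import *
disc();rd(2)"
```

```text
disc [258.  280.1] [246 269  25  23 456] pred [258.2 280. ] off tool mm [-0.06 -0.1 ] world [482.5  28.5  67.8]
t 18.85 pos [482.63  28.69  40.17] z [40.17 40.18] Fz [-0.3  -0.06] F [-0.11  0.41 -0.18] M [ 0.013 -0.071  0.035] q6 -0.732 w 48.56
```

Call:
play_rows([
  [140,0,0,0,0],
  [255,0,0,0,0],
  [255,0,0,0,0],
  [255,0,0,0,0],
  [255,0,0,-0.0003,0],
  [255,-3e-05,4e-05,0,0.15],
  [255,-2e-05,4e-05,0,0.15],
  [255,-2e-05,4e-05,0,0.15],
])

```text
time: 19.65
eef_pos: [0.4834, 0.029, 0.0405]
eef_rot: [0.0, 0.669, 0.743, 0.0]
wrist_force: [0.8, 2.0, 2.4]
width: 0.0325
grip_force: 59.3
```

Call:
play_rows([
  [255,-1e-05,4e-05,0,0.15],
  [255,0,4e-05,0,0.15],
  [255,1e-05,4e-05,0,0.15],
  [255,1e-05,4e-05,0,0.15],
  [255,2e-05,4e-05,0,0.15],
  [255,2e-05,4e-05,0,0.15],
  [255,0,0,0,0],
])

```text
time: 20.35
eef_pos: [0.4837, 0.029, 0.0405]
eef_rot: [0.0, 0.925, 0.38, 0.0]
wrist_force: [0.8, 2.2, 2.0]
width: 0.0322
grip_force: 59.3
```

```bash
python3 -c "
from h import *
rd(2)"
```

```text
t 20.45 pos [483.66  29.03  40.53] z [40.52 40.53] Fz [1.84 1.55] F [1.92 2.72 1.7 ] M [ 0.646 -0.261 -0.044] q6 0.616 w 32.27
```

Call:
play_rows([
  [110,0,0,0,0],
  [110,0,0,0,0],
  [110,0,0,0,0],
])

```text
time: 20.75
eef_pos: [0.4826, 0.0288, 0.0403]
eef_rot: [-0.0, 0.925, 0.381, -0.001]
wrist_force: [-0.7, -0.9, 0.1]
width: 0.0483
grip_force: 0.0
```

```bash
python3 -c "
from h import *
disc();rd(2)"
```

```text
disc [257.4 278.7] [245 268  26  23 466] pred [257.6 278.3] off tool mm [-0.28 -0.13] world [482.5  28.7  67.8]
t 20.9 pos [482.9   28.83  40.39] z [40.38 40.4 ] Fz [ 0.13 -0.3 ] F [ 0.64 -0.99 -0.09] M [ 0.031 -0.019 -0.004] q6 0.618 w 48.44
```

Call:
play_rows([
  [140,0,0,0,0],
  [255,0,0,0,0],
  [255,0,0,0,0],
  [255,0,0,0,0],
  [255,0,0,-0.0003,0],
  [255,3e-05,3e-05,0,0.15],
  [255,3e-05,3e-05,0,0.15],
  [255,4e-05,2e-05,0,0.15],
])

```text
time: 21.7
eef_pos: [0.4833, 0.029, 0.0408]
eef_rot: [-0.0, 0.987, 0.162, -0.0]
wrist_force: [-1.3, -1.1, 1.7]
width: 0.0326
grip_force: 59.5
```

Call:
play_rows([
  [255,4e-05,2e-05,0,0.15],
  [255,4e-05,1e-05,0,0.15],
  [255,4e-05,0,0,0.15],
  [255,4e-05,-1e-05,0,0.15],
  [255,4e-05,-1e-05,0,0.15],
  [255,4e-05,-2e-05,0,0.15],
  [255,0,0,0,0],
])

```text
time: 22.4
eef_pos: [0.4838, 0.0293, 0.0408]
eef_rot: [-0.0, 0.96, -0.281, 0.0]
wrist_force: [-0.2, 1.3, 1.7]
width: 0.0323
grip_force: 59.5
```

```bash
python3 -c "
from h import *
rd(2)"
```

```text
t 22.5 pos [483.74  29.23  40.79] z [40.79 40.79] Fz [1.34 1.65] F [0.24 1.31 1.5 ] M [ 0.594 -0.178 -0.09 ] q6 1.966 w 32.36
```

Call:
play_rows([
  [110,0,0,0,0],
  [0,0,0,0,0],
  [0,0,0,0,0],
])

```text
time: 22.8
eef_pos: [0.4834, 0.0289, 0.0407]
eef_rot: [0.0, 0.96, -0.28, -0.0]
wrist_force: [0.3, 0.7, -0.2]
width: 0.0744
grip_force: 0.0
```

Run:
```python
from h import *
np.set_printoptions(precision=4,suppress=True)
disc();rd(2)
c=shot('top'); im=c['image'][220:300,110:290]; cv2.imwrite('pics/cr2.png',cv2.resize(im[:,:,::-1],None,fx=4.4,fy=4.4,interpolation=2))
print(ray(c,(140,251.8),.072), arm.sense()['eef_rot'])
```

```text
disc [256.  278.5] [244 268  25  22 431] pred [256.1 277.7] off tool mm [-0.51 -0.04] world [483.1  29.1  67.8]
t 22.95 pos [483.51  28.86  40.74] z [40.73 40.76] Fz [ 0.31 -0.72] F [ 0.42  0.43 -0.2 ] M [ 0.03   0.002 -0.041] q6 1.968 w 85.31
[0.5116 0.226  0.072 ] [ 0.      0.9598 -0.2806 -0.    ]
```

Call:
play_rows([
  [0,0,0,-0.022,0],
  [0,0,0,-0.023,0],
  [0,-0.0162,-0.0362,0,0],
  [0,-0.0162,-0.0362,0,0],
  [0,-0.0162,-0.0362,0,0],
  [0,-0.0161,-0.0362,0,0],
  [0,-0.0161,-0.0363,0,0],
  [0,0,0,0,-0.15],
])

```text
time: 23.8
eef_pos: [0.5141, 0.2295, 0.0861]
eef_rot: [-0.001, 0.979, -0.204, 0.001]
wrist_force: [0.5, -0.8, 0.2]
width: 0.0858
grip_force: 0.0
```

Call:
play_rows([
  [0,0,0,0,-0.15],
  [0,0,0,0,-0.15],
  [0,0,0,0,-0.15],
  [0,0,0,0,-0.15],
  [0,0,0,0,-0.15],
  [0,0,0,0,-0.15],
  [0,0,0,0,-0.15],
  [0,0,0,0,-0.15],
])

```text
time: 24.6
eef_pos: [0.5129, 0.2249, 0.0857]
eef_rot: [-0.0, 0.924, 0.384, -0.0]
wrist_force: [0.5, -0.1, -0.4]
width: 0.0853
grip_force: 0.0
```

Call:
play_rows([
  [0,0,0,0,-0.15],
  [0,0,0,0,-0.15],
  [0,0,0,0,-0.15],
  [0,0,0,0,-0.15],
  [0,0,0,0,-0.15],
  [0,0,0,0,-0.15],
  [0,0,0,0,-0.15],
  [0,0,0,0,-0.15],
])

```text
time: 25.4
eef_pos: [0.5129, 0.2249, 0.0857]
eef_rot: [-0.0, 0.546, 0.838, -0.0]
wrist_force: [0.0, 0.6, 0.1]
width: 0.0855
grip_force: 0.0
```

Call:
play_rows([
  [0,0,0,0,-0.15],
  [0,0,0,0,-0.15],
  [0,0,0,0,-0.15],
  [0,0,0,0,-0.15],
  [0,0,0,0,-0.15],
  [0,0,0,0,-0.15],
  [0,0,0,0,-0.15],
  [0,0,0,0,-0.15],
])

```text
time: 26.2
eef_pos: [0.5129, 0.2249, 0.0857]
eef_rot: [-0.0, -0.023, 1.0, -0.0]
wrist_force: [0.5, 0.6, -0.1]
width: 0.0853
grip_force: 0.0
```

Call:
play_rows([
  [0,0,0,0,-0.15],
  [0,0,0,0,-0.15],
  [0,0,0,0,-0.15],
  [0,0,0,0,-0.1],
  [0,0,0,0,0],
  [0,0,0,0,0],
])

```text
time: 26.8
eef_pos: [0.513, 0.2249, 0.0858]
eef_rot: [-0.0, -0.289, 0.957, -0.0]
wrist_force: [-0.1, 0.5, 0.3]
width: 0.0857
grip_force: 0.0
```

Run:
```python
from h import *
np.set_printoptions(precision=4,suppress=True)
rd(2);disc(.0718)
w=shot('wrist'); print(arm.sense()['eef_rot'])
im=w['image'][130:330,130:390]; cv2.imwrite('pics/w4.png',cv2.resize(im[:,:,::-1],None,fx=3,fy=3,interpolation=2))
```

```text
t 26.9 pos [513.06 224.97  85.76] z [85.75 85.77] Fz [-0.09  0.18] F [-0.24 -0.06  0.04] M [ 0.04  -0.003  0.02 ] q6 -1.945 w 85.42
disc [257.2 241.3] [247 233  21  18 295] pred [256.3 239.6] off tool mm [-1.26  0.57] world [513.8 226.2  71.8]
[-0.     -0.2899  0.957  -0.    ]
```

View pics/w4.png

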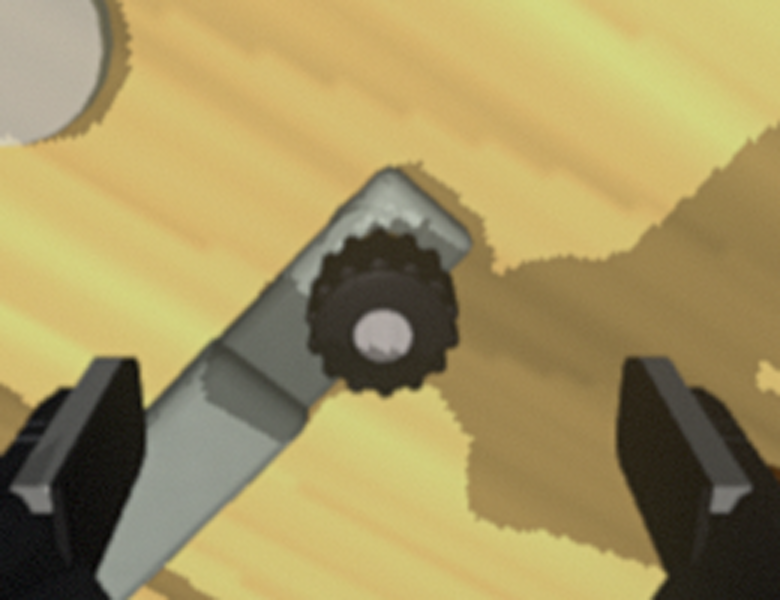

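Call:
play_rows([
  [0,-0.0009,0.0004,0.015,0],
  [0,0,0,0.015,0],
  [0,0,0,0.012,0],
  [80,0,0,0,0],
  [100,0,0,0,0],
  [110,0,0,0,0],
  [110,0,0,0,0],
])

```text
time: 27.7
eef_pos: [0.5142, 0.226, 0.0445]
eef_rot: [0.001, -0.29, 0.957, -0.0]
wrist_force: [-0.4, 0.3, -0.4]
width: 0.0486
grip_force: 0.0
```

Run:
```python
from h import *
disc(.0716);rd(2)
```

```text
disc [256.9 279.4] [245 269  25  22 425] pred [256.5 279.5] off tool mm [0.01 0.2 ] world [514.  226.1  71.6]
t 27.85 pos [514.   225.94  44.33] z [44.37 44.29] Fz [-0.39 -1.34] F [ 0.63 -0.54 -0.86] M [-0.059 -0.045 -0.029] q6 -1.945 w 48.83
```

Call:
play_rows([
  [140,0,0.0001,0,0],
  [255,0,0,0,0],
  [255,0,0,-0.0003,0],
  [255,0,0,0,0],
  [255,0,0,0,0],
])

```text
time: 28.35
eef_pos: [0.5138, 0.2259, 0.0442]
eef_rot: [0.0, -0.29, 0.957, -0.0]
wrist_force: [0.4, -0.8, 1.2]
width: 0.0321
grip_force: 59.3
```

```bash
python3 -c "
from h import *
rd(2)"
```

```text
t 28.45 pos [513.79 225.88  44.18] z [44.17 44.2 ] Fz [0.94 1.87] F [ 0.55 -0.46  1.4 ] M [-0.225 -0.062 -0.02 ] q6 -1.945 w 32.13
```

Call:
play_rows([
  [255,0,0,0.00015,0.15],
  [255,0,0,0.00015,0.15],
  [255,0,0,0.00015,0.15],
  [255,0,0,0.00015,0.15],
  [255,0,0,0,0],
])

```text
time: 28.95
eef_pos: [0.5136, 0.2265, 0.0436]
eef_rot: [0.0, 0.006, 1.0, 0.0]
wrist_force: [-0.3, 2.3, 2.1]
width: 0.032
grip_force: 59.5
```

```bash
python3 -c "
from h import *
rd(2)"
```

```text
t 29.05 pos [513.61 226.48  43.6 ] z [43.61 43.6 ] Fz [1.05 1.1 ] F [-0.9   2.52  1.08] M [0.47  0.049 0.003] q6 -1.348 w 32.24
```

Call:
play_rows([
  [255,0,0,0.00015,0.15],
  [255,0,0,0.00015,0.15],
  [255,0,0,0.00015,0.15],
  [255,0,0,0.00015,0.15],
  [255,0,0,0.00015,0.15],
  [255,0,0,0.00015,0.15],
  [255,0,0,0,0],
])

```text
time: 29.75
eef_pos: [0.5142, 0.2273, 0.0428]
eef_rot: [0.0, 0.44, 0.898, 0.001]
wrist_force: [-0.0, 6.1, 2.0]
width: 0.0322
grip_force: 59.5
```

```bash
python3 -c "
from h import *
rd(2)"
```

```text
t 29.85 pos [514.19 227.33  42.86] z [42.86 42.86] Fz [1.37 2.71] F [-0.89  6.35  2.04] M [ 1.013 -0.049 -0.03 ] q6 -0.447 w 32.18
```

Call:
play_rows([
  [110,0,0,0,0],
  [110,0,0,0,0],
  [110,0,0,0,0],
])

```text
time: 30.15
eef_pos: [0.5133, 0.2255, 0.0424]
eef_rot: [-0.0, 0.439, 0.898, -0.0]
wrist_force: [-1.0, 0.7, 0.1]
width: 0.0486
grip_force: 0.0
```

```bash
python3 -c "
from h import *
disc(.0701);rd(2)"
```

```text
disc [260.1 279.2] [248 268  25  23 445] pred [258.  280.1] off tool mm [0.56 0.99] world [513.9 226.6  70.1]
t 30.3 pos [513.5  225.62  42.46] z [42.43 42.48] Fz [-1.03 -0.09] F [ 0.11 -0.13 -0.56] M [-0.028  0.009  0.01 ] q6 -0.445 w 48.38
```

Call:
play_rows([
  [110,0.0005,0.001,0,0],
  [140,0,0,0,0],
  [255,0,0,0,0],
  [255,0,0,-0.0003,0],
  [255,0,0,0,0],
  [255,0,0,0.00015,0.15],
  [255,0,0,0.00015,0.15],
  [255,0,0,0.00015,0.15],
])

```text
time: 31.1
eef_pos: [0.5147, 0.2272, 0.0426]
eef_rot: [0.0, 0.631, 0.775, 0.001]
wrist_force: [1.1, 1.1, 0.3]
width: 0.032
grip_force: 59.4
```

Call:
play_rows([
  [255,0,0,0.00015,0.15],
  [255,0,0,0.00015,0.15],
  [255,0,0,0.00015,0.15],
  [255,0,0,0.00015,0.15],
  [255,0,0,0.00015,0.15],
  [255,0,0,0.00015,0.15],
  [255,0,0,0,0],
])

```text
time: 31.8
eef_pos: [0.5154, 0.2271, 0.0418]
eef_rot: [0.0, 0.905, 0.426, 0.001]
wrist_force: [2.0, -1.3, -0.6]
width: 0.0323
grip_force: 59.5
```

```bash
python3 -c "
from h import *
rd(2)"
```

```text
t 31.9 pos [515.33 227.06  41.84] z [41.82 41.85] Fz [ 0.25 -0.2 ] F [1.89 0.16 0.02] M [ 0.082 -0.496 -0.008] q6 0.904 w 32.32
```

Call:
play_rows([
  [110,0,0,0,0],
  [110,0,0,0,0],
  [110,0,0,0,0],
])

```text
time: 32.2
eef_pos: [0.5131, 0.2268, 0.0413]
eef_rot: [-0.0, 0.904, 0.427, -0.001]
wrist_force: [0.7, -0.3, -0.2]
width: 0.0482
grip_force: 0.0
```

```bash
python3 -c "
from h import *
disc(.0688);rd(2)"
```

```text
disc [259.7 277.6] [247 267  26  23 465] pred [257.8 278.3] off tool mm [0.37 0.9 ] world [514.3 226.5  68.8]
t 32.35 pos [513.55 226.85  41.4 ] z [41.37 41.43] Fz [0.62 0.28] F [0.35 0.11 0.45] M [ 0.028  0.006 -0.013] q6 0.906 w 48.8
```

Call:
play_rows([
  [110,0.0003,0.0008,0,0],
  [140,0,0,0,0],
  [255,0,0,0,0],
  [255,0,0,-0.0003,0],
  [255,0,0,0.00015,0.15],
  [255,0,0,0.00015,0.15],
  [255,0,0,0.00015,0.15],
  [255,0,0,0,0],
])

```text
time: 33.15
eef_pos: [0.5151, 0.2266, 0.0417]
eef_rot: [0.0, 0.977, 0.214, 0.0]
wrist_force: [-0.1, -1.2, 2.2]
width: 0.0325
grip_force: 59.6
```

```bash
python3 -c "
from h import *
rd(3)"
```

```text
t 33.3 pos [515.1  226.59  41.68] z [41.71 41.67 41.67] Fz [2.24 3.02 3.26] F [-0.66 -0.76  2.84] M [-0.118  0.046 -0.04 ] q6 1.354 w 32.23
```

Call:
play_rows([
  [255,0,0,0.0001,0.15],
  [255,0,0,0.0001,0.15],
  [255,0,0,0,0],
])

```text
time: 33.6
eef_pos: [0.5152, 0.2266, 0.0416]
eef_rot: [0.0, 0.998, 0.066, 0.0]
wrist_force: [-0.6, -2.0, 4.9]
width: 0.0323
grip_force: 59.8
```

```bash
python3 -c "
from h import *
rd(3)"
```

```text
t 33.75 pos [515.18 226.57  41.56] z [41.57 41.55 41.55] Fz [5.14 4.93 4.92] F [-0.2  -1.62  5.  ] M [-0.184  0.107 -0.09 ] q6 1.652 w 32.17
```

Call:
play_rows([
  [255,0,0,-0.0001,0.15],
  [255,0,0,-0.0001,0.15],
  [255,0,0,0,0.1],
  [255,0,0,0,0],
  [255,0,0,0,0],
])

```text
time: 34.25
eef_pos: [0.5152, 0.2265, 0.0415]
eef_rot: [-0.0, 0.991, -0.132, 0.0]
wrist_force: [0.4, -2.5, 3.5]
width: 0.0324
grip_force: 59.8
```

```bash
python3 -c "
from h import *
rd(2)"
```

```text
t 34.35 pos [515.2  226.52  41.5 ] z [41.49 41.52] Fz [3.1  3.66] F [-0.19 -2.09  3.38] M [-0.254 -0.111 -0.026] q6 2.053 w 32.44
```

Call:
play_rows([
  [110,0,0,0,0],
  [50,0,0,0,0],
  [0,0,0,0,0],
])

```text
time: 34.65
eef_pos: [0.5144, 0.2268, 0.041]
eef_rot: [0.0, 0.991, -0.134, -0.001]
wrist_force: [0.1, 0.6, 0.2]
width: 0.0746
grip_force: 0.0
```

```bash
python3 -c "
from h import *
disc(.0678);rd(2);print(arm.sense()['eef_rot'])"
```

```text
disc [257.3 277.5] [245 267  25  22 436] pred [256.4 277.2] off tool mm [-0.24  0.45] world [514.1 226.5  67.8]
t 34.8 pos [514.61 226.81  41.17] z [41.14 41.2 ] Fz [-0.24  0.11] F [-0.14  0.19 -0.07] M [ 0.011 -0.013  0.002] q6 2.056 w 85.44
[ 2.03070656e-05  9.90979113e-01 -1.34016151e-01 -2.62930436e-04]
```

Call:
play_rows([
  [0,0,0,-0.02,0],
  [0,0,0,-0.02,0],
  [255,0.03,-0.0041,0,0],
  [255,0.0297,-0.0042,0,0],
  [255,0,0,0.015,0],
  [255,0,0,0.015,0],
  [255,0,0,0.0078,0],
  [255,0,0,0,0],
])

```text
time: 35.6
eef_pos: [0.573, 0.219, 0.0425]
eef_rot: [0.0, 0.991, -0.134, -0.001]
wrist_force: [-0.1, 0.8, 0.3]
width: 0.0004
grip_force: 0.0
```

Call:
play_rows([
  [255,0,0,0,0],
  [255,0,0,0,0],
])

```text
time: 35.8
eef_pos: [0.5734, 0.2189, 0.043]
eef_rot: [0.0, 0.991, -0.134, -0.001]
wrist_force: [-0.1, 0.5, -0.9]
width: -0.0004
grip_force: 0.0
```

```bash
python3 -c "
from h import *
rd(2)"
```

```text
t 35.9 pos [573.78 218.87  43.21] z [43.17 43.26] Fz [0.01 0.12] F [0.31 0.44 0.06] M [0.019 0.049 0.002] q6 2.022 w -0.05
```

Call:
play_rows([
  [255,0,0,0.0003,0],
  [255,0,0,0.0003,0],
  [255,0,0,0,0],
  [255,0,0,0,0],
])

```text
time: 36.3
eef_pos: [0.5747, 0.2188, 0.043]
eef_rot: [-0.0, 0.991, -0.134, 0.0]
wrist_force: [0.1, 0.1, -0.3]
width: -0.0001
grip_force: 0.0
```

```bash
python3 -c "
from h import *
rd(2)"
```

```text
t 36.4 pos [574.7  218.76  43.04] z [43.04 43.04] Fz [-0.07  0.31] F [-0.15  0.69  0.12] M [-0.012 -0.071  0.004] q6 2.022 w 0.25
```

Call:
play_rows([
  [255,0,0,0.0003,0],
  [255,0,0,0.0002,0],
  [255,0,0,0,0],
  [255,0,0,0,0],
])

```text
time: 36.8
eef_pos: [0.5747, 0.2188, 0.0425]
eef_rot: [-0.0, 0.991, -0.134, -0.0]
wrist_force: [-0.7, 0.6, 0.4]
width: -0.0002
grip_force: 0.0
```

```bash
python3 -c "
from h import *
rd(2)"
```

```text
t 36.9 pos [574.64 218.78  42.5 ] z [42.5 42.5] Fz [-0.34  0.12] F [ 0.07  0.3  -0.11] M [-0.003  0.042 -0.006] q6 2.022 w -0.14
```

Call:
play_rows([
  [255,0,0,0.0004,0],
  [255,0,0,0,0],
  [255,0,0,0,0],
  [255,0,0,0,0],
])

```text
time: 37.3
eef_pos: [0.5747, 0.2188, 0.0421]
eef_rot: [-0.0, 0.991, -0.134, -0.0]
wrist_force: [0.7, 0.0, 0.1]
width: -0.0003
grip_force: 0.0
```

```bash
python3 -c "
from h import *
rd(2)"
```

```text
t 37.4 pos [574.66 218.77  42.1 ] z [42.09 42.11] Fz [-0.13 -1.05] F [-0.43  0.23 -0.59] M [-0.01  -0.046 -0.029] q6 2.022 w 0.26
```

Call:
play_rows([
  [255,0,0,0.0003,0],
  [255,0,0,0,0],
  [255,0,0,0,0],
  [255,0,0,0,0],
])

```text
time: 37.8
eef_pos: [0.5747, 0.2188, 0.0419]
eef_rot: [-0.0, 0.991, -0.134, 0.0]
wrist_force: [-1.2, -0.3, 0.1]
width: 0.0001
grip_force: 0.1
```

```bash
python3 -c "
from h import *
rd(2)"
```

```text
t 37.9 pos [574.71 218.79  41.82] z [41.81 41.82] Fz [-0.11  0.58] F [ 0.4  -0.69  0.24] M [ 0.033 -0.018  0.005] q6 2.022 w -0.33
```

Call:
play_rows([
  [255,0,0,0.0003,0],
  [255,0,0,0,0],
  [255,0,0,0,0],
  [255,0,0,0,0],
])

```text
time: 38.3
eef_pos: [0.5747, 0.2188, 0.0418]
eef_rot: [-0.0, 0.991, -0.134, 0.0]
wrist_force: [-1.2, 0.2, 3.5]
width: 0.0001
grip_force: 1.6
```

```bash
python3 -c "
from h import *
rd(2)"
```

```text
t 38.4 pos [574.69 218.81  41.72] z [41.73 41.71] Fz [3.43 3.34] F [-0.81  0.25  3.39] M [-0.019  0.093  0.045] q6 2.022 w -0.34
```

Call:
play_rows([
  [255,0,0,-0.004,0],
  [255,0.037,-0.0042,0,0],
  [255,0.0375,-0.0043,0,0],
  [255,0,0,0,0],
  [255,0,0,0.003,0],
  [255,0,0,0,0],
  [255,0,0,0,0],
  [255,0,0,0,0],
])

```text
time: 39.2
eef_pos: [0.6472, 0.2075, 0.0421]
eef_rot: [0.0, 0.991, -0.134, -0.001]
wrist_force: [0.4, 0.2, 0.8]
width: -0.0001
grip_force: 0.0
```

```bash
python3 -c "
from h import *
rd(2)"
```

```text
t 39.3 pos [647.61 207.44  42.3 ] z [42.25 42.35] Fz [-0.44 -0.5 ] F [ 0.11  0.34 -0.47] M [ 0.004 -0.022  0.012] q6 1.985 w 0.03
```

Call:
play_rows([
  [255,0,0,0.0003,0],
  [255,0,0,0,0],
  [255,0,0,0,0],
  [255,0,0,0,0],
])

```text
time: 39.7
eef_pos: [0.6487, 0.2072, 0.0422]
eef_rot: [0.0, 0.991, -0.134, -0.0]
wrist_force: [-0.2, 0.7, -0.6]
width: -0.0003
grip_force: 0.0
```

```bash
python3 -c "
from h import *
rd(2)"
```

```text
t 39.8 pos [648.76 207.14  42.21] z [42.21 42.22] Fz [0.49 0.78] F [0.16 0.3  0.64] M [-0.045 -0.053 -0.016] q6 1.985 w -0.08
```

Call:
play_rows([
  [255,0,0,0.0003,0],
  [255,0,0,0,0],
  [255,0,0,0,0],
  [255,0,0,0,0],
])

```text
time: 40.2
eef_pos: [0.6488, 0.2072, 0.0419]
eef_rot: [-0.0, 0.991, -0.134, 0.0]
wrist_force: [0.5, 0.1, -0.0]
width: -0.0
grip_force: 0.0
```

```bash
python3 -c "
from h import *
rd(2)"
```

```text
t 40.3 pos [648.77 207.14  41.91] z [41.91 41.91] Fz [ 0.48 -0.19] F [0.41 0.63 0.14] M [ 0.039 -0.013  0.012] q6 1.985 w -0.35
```

Call:
play_rows([
  [255,0,0,0.0003,0],
  [255,0,0,0,0],
  [255,0,0,0,0],
  [255,0,0,0,0],
])

```text
time: 40.7
eef_pos: [0.6488, 0.2072, 0.0419]
eef_rot: [-0.0, 0.991, -0.134, 0.0]
wrist_force: [-0.1, 0.2, 2.7]
width: 0.0001
grip_force: 1.3
```

```bash
python3 -c "
from h import *
rd(2)"
```

```text
t 40.8 pos [648.77 207.17  41.82] z [41.83 41.82] Fz [3.16 2.75] F [-0.47 -0.51  2.96] M [-0.023  0.116  0.064] q6 1.985 w 0.08
```

Call:
play_rows([
  [255,0,0,-0.017,0],
  [255,0,0,-0.017,0],
  [255,-0.0454,0.0024,0,0],
  [255,-0.0454,0.0024,0,0],
  [255,-0.0454,0.0024,0,0],
  [255,0,0,0.004,0],
  [255,0,0,0.0031,0],
  [255,0,0,0,0],
])

```text
time: 41.6
eef_pos: [0.5179, 0.2367, 0.0694]
eef_rot: [-0.001, 0.991, -0.134, 0.002]
wrist_force: [-0.1, 1.1, -0.7]
width: 0.0
grip_force: 0.0
```

Call:
play_rows([
  [255,0,0,0,0],
  [255,0,0,0,0],
  [255,0,0,0.0003,0],
  [255,0,0,0,0],
  [255,0,0,0,0],
])

```text
time: 42.1
eef_pos: [0.5156, 0.2363, 0.0681]
eef_rot: [0.0, 0.991, -0.134, -0.0]
wrist_force: [-0.3, 0.5, 0.4]
width: 0.0003
grip_force: 0.0
```

```bash
python3 -c "
from h import *
rd(2)"
```

```text
t 42.2 pos [515.57 236.37  68.13] z [68.13 68.14] Fz [-0.59 -0.27] F [-0.47 -0.36 -0.43] M [-0.012  0.039  0.022] q6 2.073 w -0.09
```

Call:
play_rows([
  [255,0,0,0.0003,0],
  [255,0,0,0,0],
  [255,0,0,0,0],
  [255,0,0,0,0],
])

```text
time: 42.6
eef_pos: [0.5155, 0.2365, 0.0679]
eef_rot: [0.0, 0.991, -0.134, 0.0]
wrist_force: [0.4, 0.4, 0.6]
width: -0.0001
grip_force: 0.0
```

```bash
python3 -c "
from h import *
rd(2)"
```

```text
t 42.7 pos [515.52 236.48  67.93] z [67.94 67.93] Fz [0.47 0.09] F [-0.3   0.41  0.28] M [-0.022  0.069 -0.025] q6 2.073 w 0.1
```

Call:
play_rows([
  [255,0,0,0.0002,0],
  [255,0,0,0,0],
  [255,0,0,0,0],
  [255,0,0,0,0],
])

```text
time: 43.1
eef_pos: [0.5155, 0.2365, 0.0678]
eef_rot: [-0.0, 0.991, -0.134, 0.0]
wrist_force: [-0.5, -0.5, -0.1]
width: 0.0002
grip_force: 0.7
```

```bash
python3 -c "
from h import *
rd(2)"
```

```text
t 43.2 pos [515.56 236.47  67.8 ] z [67.8  67.79] Fz [1.18 1.89] F [-0.28 -0.27  1.53] M [ 0.081 -0.021 -0.01 ] q6 2.073 w 0.03
```

Call:
play_rows([
  [255,0,0,0.0002,0],
  [255,0,0,0,0],
  [255,0,0,0,0],
  [255,0,0,0,0],
])

```text
time: 43.6
eef_pos: [0.5156, 0.2365, 0.0677]
eef_rot: [-0.0, 0.991, -0.134, 0.0]
wrist_force: [-1.4, 0.6, 4.0]
width: -0.0001
grip_force: 2.2
```

```bash
python3 -c "
from h import *
rd(2)"
```

```text
t 43.7 pos [515.58 236.5   67.71] z [67.71 67.71] Fz [4.91 5.14] F [-1.56  0.1   5.03] M [ 0.034  0.193 -0.001] q6 2.073 w -0.06
```

Call:
play_rows([
  [255,0,0,-0.008,0],
  [255,0.005,0.0437,0,0],
  [255,0.005,0.0437,0,0],
  [255,0.005,0.0437,0,0],
  [255,0.005,0.0437,0,0],
  [255,0.0049,0.0437,0,0],
  [255,0,0,0.004,0],
  [255,0,0,0.003,0],
])

```text
time: 44.5
eef_pos: [0.4816, 0.0182, 0.0684]
eef_rot: [-0.0, 0.991, -0.136, 0.0]
wrist_force: [0.4, 0.7, -0.7]
width: -0.0001
grip_force: 0.0
```

Call:
play_rows([
  [255,0,0,0,0],
  [255,0,0,0,0],
  [255,0,0,0,0],
  [255,0,0,0,0],
  [255,0,0,0.0003,0],
  [255,0,0,0,0],
  [255,0,0,0,0],
])

```text
time: 45.2
eef_pos: [0.4815, 0.0193, 0.0682]
eef_rot: [0.0, 0.991, -0.134, 0.0]
wrist_force: [0.4, 1.1, -0.7]
width: 0.0003
grip_force: 0.0
```

```bash
python3 -c "
from h import *
rd(2)"
```

```text
t 45.3 pos [481.44  19.21  68.23] z [68.23 68.23] Fz [-0.06  0.44] F [ 0.   -0.63  0.19] M [-0.014  0.01  -0.006] q6 1.647 w -0.12
```

Call:
play_rows([
  [255,0,0,0.0002,0],
  [255,0,0,0,0],
  [255,0,0,0,0],
  [255,0,0,0,0],
])

```text
time: 45.7
eef_pos: [0.4815, 0.0191, 0.068]
eef_rot: [0.0, 0.991, -0.134, 0.0]
wrist_force: [0.0, 0.2, 0.9]
width: 0.0001
grip_force: 0.2
```

```bash
python3 -c "
from h import *
rd(2)"
```

```text
t 45.8 pos [481.44  19.12  68.02] z [68.02 68.03] Fz [-0.2   0.06] F [-0.53 -0.48 -0.07] M [-0.058  0.004 -0.047] q6 1.647 w 0.04
```

Call:
play_rows([
  [255,0,0,0.0002,0],
  [255,0,0,0,0],
  [255,0,0,0,0],
  [255,0,0,0,0],
])

```text
time: 46.2
eef_pos: [0.4814, 0.0191, 0.0679]
eef_rot: [0.0, 0.991, -0.134, 0.0]
wrist_force: [-0.0, -1.1, 2.5]
width: -0.0002
grip_force: 1.6
```

```bash
python3 -c "
from h import *
rd(2)"
```

```text
t 46.3 pos [481.48  19.13  67.94] z [67.95 67.93] Fz [3.18 3.59] F [-0.32 -0.09  3.39] M [-0.081  0.076  0.006] q6 1.647 w -0.12
```

Call:
play_rows([
  [255,0,0,0.0002,0],
  [255,0,0,0,0],
  [255,0,0,0,0],
  [255,0,0,0,0],
])

```text
time: 46.7
eef_pos: [0.4815, 0.0191, 0.0679]
eef_rot: [0.0, 0.991, -0.134, 0.0]
wrist_force: [-1.1, -1.2, 4.7]
width: 0.0
grip_force: 2.7
```

```bash
python3 -c "
from h import *
rd(2)"
```

```text
t 46.8 pos [481.47  19.12  67.88] z [67.88 67.88] Fz [5.5  5.26] F [-0.97 -0.61  5.38] M [-0.133  0.119  0.003] q6 1.647 w 0.05
```

Call:
play_rows([
  [255,0,0,-0.006,0],
  [255,0.0317,-0.0087,0,0],
  [255,0.0317,-0.0088,0,0],
  [255,0,0,0.015,0],
  [255,0,0,0.01,0],
  [255,0,0,0.0058,0],
  [255,0,0,0,0],
  [255,0,0,0,0],
])

```text
time: 47.6
eef_pos: [0.5463, 0.0193, 0.0427]
eef_rot: [-0.0, 0.991, -0.134, -0.001]
wrist_force: [-0.2, 0.7, -0.7]
width: -0.0001
grip_force: 0.0
```

Call:
play_rows([
  [255,0,0,0,0],
  [255,0,0,0,0],
  [255,0,0,0.0002,0],
  [255,0,0,0,0],
  [255,0,0,0,0],
])

```text
time: 48.1
eef_pos: [0.5472, 0.0192, 0.0427]
eef_rot: [0.0, 0.991, -0.134, 0.0]
wrist_force: [0.2, 0.5, -0.3]
width: 0.0003
grip_force: 0.0
```

```bash
python3 -c "
from h import *
rd(2)"
```

```text
t 48.2 pos [547.23  19.18  42.66] z [42.66 42.66] Fz [-0.84 -0.33] F [-0.32  0.04 -0.59] M [ 0.021 -0.051 -0.016] q6 1.671 w -0.24
```

Call:
play_rows([
  [255,0,0,0.0002,0],
  [255,0,0,0,0],
  [255,0,0,0,0],
  [255,0,0,0,0],
])

```text
time: 48.6
eef_pos: [0.5472, 0.0192, 0.0424]
eef_rot: [0.0, 0.991, -0.134, -0.0]
wrist_force: [-1.4, 0.7, 0.3]
width: 0.0001
grip_force: 0.0
```

```bash
python3 -c "
from h import *
rd(2)"
```

```text
t 48.7 pos [547.17  19.2   42.4 ] z [42.4 42.4] Fz [-0.23  0.42] F [ 0.31 -0.33  0.1 ] M [0.033 0.015 0.029] q6 1.671 w 0.03
```

Call:
play_rows([
  [255,0,0,0.0002,0],
  [255,0,0,0,0],
  [255,0,0,0,0],
  [255,0,0,0,0],
])

```text
time: 49.1
eef_pos: [0.5472, 0.0192, 0.0422]
eef_rot: [0.0, 0.991, -0.134, 0.0]
wrist_force: [0.2, 0.8, 0.2]
width: -0.0002
grip_force: 0.0
```

Call:
play_rows([
  [255,0,0,0.0002,0],
  [255,0,0,0,0],
  [255,0,0,0,0],
  [255,0,0,0,0],
])

```text
time: 49.5
eef_pos: [0.5472, 0.0192, 0.042]
eef_rot: [0.0, 0.991, -0.134, 0.0]
wrist_force: [0.3, -0.6, -0.1]
width: -0.0
grip_force: 0.0
```

```bash
python3 -c "
from h import *
rd(2)"
```

```text
t 49.6 pos [547.2   19.2   42.01] z [42.01 42.02] Fz [-0.13  0.47] F [-0.4  -0.26  0.17] M [-0.033 -0.006 -0.013] q6 1.671 w -0.18
```

Call:
play_rows([
  [255,0,0,0.0002,0],
  [255,0,0,0,0],
  [255,0,0,0,0],
  [255,0,0,0,0],
])

```text
time: 50.0
eef_pos: [0.5472, 0.0192, 0.0418]
eef_rot: [0.0, 0.991, -0.134, -0.0]
wrist_force: [-0.3, -0.1, 0.2]
width: -0.0001
grip_force: 0.0
```

```bash
python3 -c "
from h import *
rd(2)"
```

```text
t 50.1 pos [547.21  19.19  41.82] z [41.81 41.84] Fz [-0.37 -1.18] F [ 0.71 -0.42 -0.78] M [-0.045  0.042 -0.035] q6 1.671 w -0.09
```

Call:
play_rows([
  [255,0,0,0.0002,0],
  [255,0,0,0,0],
  [255,0,0,0,0],
  [255,0,0,0,0],
])

```text
time: 50.5
eef_pos: [0.5472, 0.0192, 0.0416]
eef_rot: [-0.0, 0.991, -0.134, 0.0]
wrist_force: [0.1, 0.8, -0.4]
width: 0.0003
grip_force: 0.0
```

Call:
play_rows([
  [255,0,0,0.0002,0],
  [255,0,0,0,0],
  [255,0,0,0,0],
  [255,0,0,0,0],
])

```text
time: 50.9
eef_pos: [0.5472, 0.0192, 0.0415]
eef_rot: [0.0, 0.991, -0.134, 0.0]
wrist_force: [-0.9, -0.5, 2.6]
width: 0.0001
grip_force: 1.1
```

```bash
python3 -c "
from h import *
rd(2)"
```

```text
t 51.0 pos [547.21  19.2   41.54] z [41.54 41.53] Fz [2.83 2.47] F [0.19 0.01 2.65] M [-0.035  0.06   0.023] q6 1.671 w 0.4
```

Call:
play_rows([
  [255,0,0,-0.022,0],
  [0,0,0,-0.022,0],
  [0,-0.032,0.0037,0,0],
  [0,-0.0321,0.0038,0,0],
  [0,0,0,0,0],
  [0,0,0,0,0],
  [0,0,0,0,0],
])

```text
time: 51.7
eef_pos: [0.4851, 0.0287, 0.0855]
eef_rot: [0.0, 0.991, -0.134, 0.001]
wrist_force: [0.5, 0.2, 0.6]
width: 0.0846
grip_force: 0.0
```

Call:
play_rows([
  [0,0,0,0.015,0],
  [0,0,0,0.015,0],
  [0,0,0,0.015,0],
  [80,0,0,0,0],
  [100,0,0,0,0],
  [110,0,0,0,0],
  [110,0,0,0,0],
])

```text
time: 52.4
eef_pos: [0.4841, 0.0289, 0.0411]
eef_rot: [0.0, 0.991, -0.134, 0.001]
wrist_force: [0.1, -0.4, -0.4]
width: 0.0482
grip_force: 0.0
```

```bash
python3 -c "
from h import *
disc(.0678);rd(2)"
```

```text
disc [257. 279.] [245 269  25  21 432] pred [256.4 277.3] off tool mm [-0.93  0.28] world [483.   28.9  67.8]
t 52.55 pos [483.84  28.96  40.95] z [41.   40.91] Fz [-0.03  0.52] F [-0.54  0.52  0.25] M [-0.023 -0.03   0.046] q6 1.669 w 48.82
```

Call:
play_rows([
  [110,-0.0006,0.0002,0,0],
  [140,0,0,0,0],
  [255,0,0,0,0],
  [255,0,0,-0.0003,0],
  [255,0,0,0,0],
])

```text
time: 53.05
eef_pos: [0.4828, 0.0291, 0.0408]
eef_rot: [-0.0, 0.991, -0.134, 0.0]
wrist_force: [-0.4, 1.4, 2.6]
width: 0.0324
grip_force: 59.5
```

```bash
python3 -c "
from h import *
rd(2)"
```

```text
t 53.15 pos [482.76  29.09  40.8 ] z [40.79 40.8 ] Fz [3.09 2.79] F [-0.01  1.35  2.94] M [ 0.259  0.072 -0.005] q6 1.668 w 32.36
```

Call:
play_rows([
  [255,0,0,0,0.15],
  [255,0,0,0,0.15],
  [255,0,0,0,0.15],
  [255,0,0,0,0],
  [255,0,0,0,0],
])

```text
time: 53.65
eef_pos: [0.4831, 0.0295, 0.0407]
eef_rot: [-0.0, 0.936, -0.351, 0.0]
wrist_force: [0.8, 6.1, 1.3]
width: 0.032
grip_force: 59.4
```

```bash
python3 -c "
from h import *
rd(2)"
```

```text
t 53.75 pos [483.07  29.5   40.73] z [40.71 40.74] Fz [1.53 2.27] F [1.23 6.35 1.9 ] M [ 0.916 -0.211  0.022] q6 2.115 w 32.12
```

Call:
play_rows([
  [110,0,0,0,0],
  [50,0,0,0,0],
  [0,0,0,0,0],
  [0,0,0,-0.022,0],
  [0,0,0,-0.022,0],
  [0,0,0,0,0],
])

```text
time: 54.35
eef_pos: [0.4843, 0.0285, 0.0866]
eef_rot: [-0.0, 0.936, -0.352, 0.002]
wrist_force: [-0.2, 0.2, 0.6]
width: 0.0853
grip_force: 0.0
```

```bash
python3 -c "
from h import *
rd(1);print(arm.sense()['eef_rot'])"
```

```text
t 54.4 pos [483.61  28.59  85.65] z [85.65] Fz [-0.11] F [-0.21 -0.55 -0.11] M [-0.015 -0.026  0.04 ] q6 2.118 w 85.14
[-1.43753238e-04  9.36137126e-01 -3.51632191e-01  1.43651919e-03]
```

Call:
play_rows([
  [255,0.0049,0.0086,0,0],
  [255,0,0,0.01,0],
  [255,0,0,0.0064,0],
  [255,0,0,0,0],
  [255,0,0,0,0],
  [255,0,0,0,0],
  [255,0,0,0,0],
])

```text
time: 55.1
eef_pos: [0.4812, 0.0193, 0.0679]
eef_rot: [-0.0, 0.936, -0.352, 0.0]
wrist_force: [1.6, 1.0, 1.9]
width: 0.0004
grip_force: 0.9
```

Call:
play_rows([
  [255,0,0,0.0002,0],
  [255,0,0,0,0],
  [255,0,0,0,0],
])

```text
time: 55.4
eef_pos: [0.4807, 0.0193, 0.0679]
eef_rot: [0.0, 0.936, -0.352, -0.0]
wrist_force: [1.6, -0.2, 1.0]
width: 0.0002
grip_force: 0.6
```

```bash
python3 -c "
from h import *
rd(2)"
```

```text
t 55.5 pos [480.47  19.29  67.91] z [67.92 67.91] Fz [1.21 0.13] F [0.04 0.07 0.67] M [-0.02  -0.147 -0.008] q6 2.097 w 0.32
```

Call:
play_rows([
  [255,0,0,0.0002,0],
  [255,0,0,0,0],
  [255,0,0,0,0],
])

```text
time: 55.8
eef_pos: [0.4804, 0.0193, 0.0679]
eef_rot: [0.0, 0.936, -0.352, -0.0]
wrist_force: [0.1, -0.0, 1.9]
width: 0.0001
grip_force: 1.0
```

```bash
python3 -c "
from h import *
rd(2)"
```

```text
t 55.9 pos [480.45  19.31  67.88] z [67.9  67.87] Fz [2.03 1.51] F [-0.11 -0.49  1.77] M [-0.105  0.013 -0.002] q6 2.097 w -0.33
```

Call:
play_rows([
  [255,0,0,-0.006,0],
  [255,0.0251,-0.0219,0,0],
  [255,0.0251,-0.022,0,0],
  [255,0,0,0.015,0],
  [255,0,0,0.01,0],
  [255,0,0,0.0063,0],
  [255,0,0,0,0],
  [255,0,0,0,0],
])

```text
time: 56.7
eef_pos: [0.5462, 0.0194, 0.0423]
eef_rot: [0.0, 0.936, -0.352, -0.001]
wrist_force: [-1.1, -0.6, -0.2]
width: 0.0002
grip_force: 0.0
```

Call:
play_rows([
  [255,0,0,0,0],
  [255,0,0,0.0002,0],
  [255,0,0,0,0],
  [255,0,0,0,0],
  [255,0,0,0,0],
])

```text
time: 57.2
eef_pos: [0.5475, 0.0192, 0.0424]
eef_rot: [0.0, 0.936, -0.352, -0.0]
wrist_force: [0.2, -1.2, -0.1]
width: -0.0002
grip_force: 0.0
```

```bash
python3 -c "
from h import *
rd(2)"
```

```text
t 57.3 pos [547.5   19.23  42.43] z [42.43 42.44] Fz [-0.47  0.18] F [-0.08 -0.17 -0.14] M [-0.013  0.028 -0.031] q6 2.121 w -0.08
```

Call:
play_rows([
  [255,0,0,0.0002,0],
  [255,0,0,0,0],
  [255,0,0,0,0],
])

```text
time: 57.6
eef_pos: [0.5475, 0.0192, 0.0422]
eef_rot: [0.0, 0.936, -0.352, -0.0]
wrist_force: [-0.6, 0.8, -0.4]
width: -0.0002
grip_force: 0.0
```

Call:
play_rows([
  [255,0,0,0.0002,0],
  [255,0,0,0,0],
  [255,0,0,0,0],
])

```text
time: 57.9
eef_pos: [0.5475, 0.0192, 0.042]
eef_rot: [0.0, 0.936, -0.352, 0.0]
wrist_force: [-0.2, 0.2, 1.0]
width: 0.0005
grip_force: 0.0
```

```bash
python3 -c "
from h import *
rd(2)"
```

```text
t 58.0 pos [547.49  19.24  42.02] z [42.01 42.03] Fz [-0.15  1.28] F [0.68 0.29 0.57] M [-0.048 -0.011  0.028] q6 2.121 w -0.03
```

Call:
play_rows([
  [255,0,0,0.00015,0],
  [255,0,0,0,0],
  [255,0,0,0,0],
])

```text
time: 58.3
eef_pos: [0.5475, 0.0192, 0.0418]
eef_rot: [0.0, 0.936, -0.352, -0.0]
wrist_force: [-0.7, 0.1, -0.2]
width: -0.0002
grip_force: 0.0
```

Call:
play_rows([
  [255,0,0,0.00015,0],
  [255,0,0,0,0],
  [255,0,0,0,0],
])

```text
time: 58.6
eef_pos: [0.5475, 0.0193, 0.0418]
eef_rot: [-0.0, 0.936, -0.352, 0.0]
wrist_force: [0.2, 0.5, 1.2]
width: -0.0001
grip_force: 0.6
```

Call:
play_rows([
  [255,0,0,0.00015,0],
  [255,0,0,0,0],
  [255,0,0,0,0],
])

```text
time: 58.9
eef_pos: [0.5475, 0.0192, 0.0417]
eef_rot: [0.0, 0.936, -0.352, 0.0]
wrist_force: [-0.4, -1.0, 3.7]
width: 0.0002
grip_force: 1.7
```

```bash
python3 -c "
from h import *
rd(1)"
```

```text
t 58.95 pos [547.51  19.25  41.75] z [41.75] Fz [3.13] F [-1.   -0.02  3.13] M [-0.03   0.159  0.002] q6 2.121 w -0.14
```

Call:
play_rows([
  [255,0,0,-0.02,0],
  [255,0,0,-0.04,0],
  [255,0,0,-0.04,0],
  [255,0,0,0,0],
  [255,0,0,0,0],
  [255,0,0,0,0],
])

```text
time: 59.55
eef_pos: [0.5465, 0.0194, 0.1405]
eef_rot: [0.0, 0.936, -0.352, -0.001]
wrist_force: [-0.7, -0.6, 0.3]
width: -0.0001
grip_force: 0.0
```

```bash
python3 -c "
from h import *
rd(1); print(workorder.sign_off())"
```

```text
t 59.6 pos [546.31  19.41 140.14] z [140.14] Fz [0.11] F [-0.38 -1.15  0.11] M [ 0.012 -0.037 -0.037] q6 2.121 w 0.05
the job is handed in; nothing more can be done
None
```

I turned the left screw down about 4.0 mm and the right about 4.7 mm and handed the job in at 59.6 s with the arm clear; by touch the stand is level front to back to about 0.13 mm (left leg, before a last 0.45 mm right turn), the screws match to about 0.1 mm, and no result was reported.

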